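Scrub out the two-necked vase

ROBOT

A 6-joint arm with a two-finger parallel gripper is mounted at the origin on the work surface. World frame = base frame: x ahead of the robot, y to its left, z up, the work surface at z = 0. Lengths are in m, angles in rad, forces in N, time in s.
With the tool pointing down it reaches from about 0.275 to 0.775 m from the base axis. Payload 14.6 kg.
Tool frame: the origin (TCP) lies midway between the tips of the shut fingers; the grasp point (between the pads) lies 19 mm behind it; z points along the fingers, y is the line along which they close (so a half turn about z gives the same grasp; the last joint's range is limited). The gripper opens to 85 mm and grips with 20 to 120 N. Pads are 22 mm wide; open, the fingers measure 114 mm over their backs; the gripper's body (76 mm by 85 mm) begins 54 mm behind the grasp point. The pads swing forward as they close: fully open they stand 13 mm farther back than shut.
Start: joints at [-1.489, 0.263, -0.048, 1.259, 0, 1.415], TCP at [0.123, -0.51, 0.211] pointing down, gripper open.
Joint ranges: [-2.65, 2.65], [-0.89, 1.7], [-1.18, 1.37], [-2.13, 2.11], [-1.35, 1.29], [-3.14, 3.14]. Speed limits (rad/s): [1.89, 1.89, 2.57, 2.79, 3.14, 3.14].

INTERFACE

Orientations are given as a rotation vector (axis times angle).
In Python, from station import readout, vision, job gives the robot as it stands.
- The arm moves only by the tool carry_out, never from a script. Its argument "targets" is a list of rows, each a list of 6 numbers: the shift along the world's x, y, z scaled (see below), then the turn, a rotation vector about the world's x, y, z scaled (see below). A call has 1 to 5 rows; each row shifts and turns the commanded pose from where the row before left it; what a row does not reach is not made up. The controller multiplies each number of a shift by 4 cm and each number of a turn by 6 degrees. A row lasts 1/12 s, in which the tool goes at most 41.7 mm and 7.16 degrees, less where a joint would pass 70% of its speed; a pose out of reach is approached as far as the arm can. A call with a number of a shift or a turn outside -1 to 1 is refused whole. A call with a gripper value outside its range is refused whole. "gripper" is the closure, from -1 (fully open) to 1 (shut), set as the call begins (left out, the last holds). The fingers move at their own pace and stop on an object; "grip_force" is the grip in N (left out, the last holds). Time passes only in rows, so rows that do not move let the fingers close. It gives the time, the measured TCP pose, the force, the opening and the grip force at its end, in the units of the state.
- readout.sense(): the state, without advancing time (a new reading comes with each control period).
- vision.capture(name): name is "scene" or "side" or "wrist"; returns a dict with "img" (420x560x3 uint8, blue, green, red), "range_z" (420x560 float32, m along the optical axis (not along the pixel's ray), 0 where there is no reading), "fx", "fy", "cx", "cy" (pixels), "extrinsics" (4x4, takes a point from world to camera coordinates). Camera axes: x right, y down, z forward; pixel columns grow to the right and rows downward; lengths in m; the calibration is good to about 2 mm. The wrist camera is an equidistant fisheye: a pixel r from the principal point sees the ray r / f radians off the axis. A picture is of the moment at which its call begins.
- job.sign_off(): hands the job in; it is judged then, once.
The state is a dict: "t": time; "joint_pos": joint angles; "dq": joint speeds; "joint_torque": joint torques, N m; "tcp_pos": TCP position; "tool_rot": TCP orientation; "contact_force": force on the tool from outside, world axes, zero at the start; "torque": the same for the moment, N m; "width": opening from 0.0 (shut) to 1.0 (fully open); "grasp_force": force on a finger pad.
Only numpy, scipy, OpenCV 4.12 (cv2) and the standard library are available. Lean on these libraries where they do the work, as an engineer would, in place of code of your own. Each camera call takes 0.05 s, during which the arm holds its last target. There are 200 camera calls.

TASK

Take the long brush from its rack and scrub out the white two-necked vase, the taller neck first and then the shorter one. Give each neck two full strokes along its axis: down until the bristles press gently on the bottom, then up until the tip is almost at the mouth. Then hang the brush back in the rack, upright with its collar flat on the fork behind the front lip, without pushing hard, tipping or shoving the vase, or disturbing the other things.

Things in the scene. Friction and masses are not known exactly. Their poses are not given: they have to be found in the camera images.
- brush: Long bottle brush, 195 mm, 72 g, upright in the rack; origin at the bristle tip, z towards the handle. Black bristle head 23 mm wide, 64 mm long, its end springy (gives 9 mm, 1.6 to 5 N, then hard). Steel stem 8 mm. Wooden collar disc 34 mm wide, 6 mm thick, underside at z = 125 mm. Wooden handle 20 mm (x) by 16 mm (y), z = 131 to 195 mm, gripped from above.
- brush_tip (a point): The brush's bristle tip (end of the head).
- brush_collar (a point): Centre of the underside of the brush's collar, 125 mm above the tip.
- rack: Wooden brush rack fixed to the table; origin under its base (110 x 100 x 8 mm), fork at the top, open to the rack's -x side, back post at +x. Nothing stands above the fork but the brush.
- notch (a point): Where the stem's axis and the collar's underside belong, on the fork's upper face, 145 mm above the table. Notch 18 mm wide (stem 8), along the rack's x, closed 9 mm behind this point, open in front, where the tines end 28 mm away. A lip 4 mm high on the tines' ends (inner face 23 mm in front of this point): lift the brush over it. Fork 10 mm thick, 70 mm wide.
- vase: White glazed vase like a V, loose on the table, 0.85 kg; origin under the centre of its foot (64 x 110 mm), two straight necks that lean out 25 degrees, the taller to its +y, the shorter to its -y.
- tall_mouth (a point): Centre of the taller neck's mouth, in the rim's plane; its z axis points out along the neck's axis (leans 25 degrees to the vase's +y side; 85 mm from its centre, 144 mm above the table). The neck is a straight round tube, 50 mm outer and 40 mm inner diameter. Its flat bottom lies 75 to 100 mm below the rim along the axis, different in every piece: it has to be felt.
- short_mouth (a point): Centre of the shorter neck's mouth, in the rim's plane; its z axis points out along the neck's axis (leans 25 degrees to the vase's -y side; 74 mm from its centre, 121 mm above the table). The neck is a straight round tube, 50 mm outer and 40 mm inner diameter. Its flat bottom lies 55 to 75 mm below the rim along the axis, different in every piece: it has to be felt.
- paint_jar: Bystander: small closed paint jar, 48 mm diameter, 50 mm high, between rack and vase; origin under its centre.
- paper_cup: Bystander: open paper cup, 72 mm wide, 85 mm high; origin under its centre.
- straight_vase: Bystander: plain round white vase with one upright neck, 86 mm wide, 150 mm high; origin under its centre.
- candle_holder: Bystander: wooden block 50 x 140 mm with three candles, 160 mm high; origin under its centre.
- primer_can: Bystander: closed can, 66 mm diameter, 90 mm high; origin under its centre.
- plate: Bystander: white plate, 170 mm wide, 16 mm high; origin under its centre.
There are look-alikes about, which are no part of the job. What is shaped like the rack but blue or green is not meant. Of the things like the brush, leave any that is yellow; of the rest the smaller one is meant.

How it is judged:
On the way, in this order (a step that is already met when the one before it is completed fails the run):
1. first stroke: the bristle tip presses on the bottom inside the tall neck (over 0.8 N for 0.1 s) (contact force between brush and tall_bottom_c0 above 0.8 N), for 0.1 s.
2. first stroke: the tip is drawn back up to less than 35 mm below the tall neck's mouth (z of brush_tip in the frame of tall_mouth above -0.035 m).
3. second stroke: the bristle tip presses on the bottom inside the tall neck (over 0.8 N for 0.1 s) (contact force between brush and tall_bottom_c0 above 0.8 N), for 0.1 s.
4. second stroke: the tip is drawn back up to less than 35 mm below the tall neck's mouth (z of brush_tip in the frame of tall_mouth above -0.035 m).
5. first stroke: the bristle tip presses on the bottom inside the short neck (over 0.8 N for 0.1 s) (contact force between brush and short_bottom_c0 above 0.8 N), for 0.1 s.
6. first stroke: the tip is drawn back up to less than 35 mm below the short neck's mouth (z of brush_tip in the frame of short_mouth above -0.035 m).
7. second stroke: the bristle tip presses on the bottom inside the short neck (over 0.8 N for 0.1 s) (contact force between brush and short_bottom_c0 above 0.8 N), for 0.1 s.
8. second stroke: the tip is drawn back up to less than 35 mm below the short neck's mouth (z of brush_tip in the frame of short_mouth above -0.035 m).
At the end, for the whole second after the job is handed in: The brush hangs at rest in the rack: collar centre within 10 mm of the notch point horizontally and 3 mm in height, brush upright within 0.08 rad; the vase stands upright (within 0.06 rad), at rest, less than 50 mm from where it stood (horizontal distance between brush_collar and notch below 0.01 m and z of brush_collar in the frame of notch between -0.003 and 0.003 m and angle between brush's own z axis and vertical below 0.08 rad and linear speed of each of brush, vase below 0.02 m/s and angle between vase's own z axis and vertical below 0.06 rad and distance of vase from where it was at the start of the episode below 0.05 m); the robot touches nothing.
It fails at once if the brush pushes on the vase with more than 20 N (contact force between brush and vase above 20 N).
It fails at once if the vase is tipped by more than 0.25 rad or shoved more than 50 mm (angle between vase's own z axis and vertical above 0.25 rad or distance of vase from where it was at the start of the episode above 0.05 m).
It fails at once if a bystander is moved more than 30 mm (distance of any of paint_jar, paper_cup, straight_vase, candle_holder, primer_can, plate from where it was at the start of the episode above 0.03 m).
It also fails if it takes over 64 s, if anything falls off the work surface, if the arm or the gripper's body presses on something with over 40 N, if the wrist force passes 120 N, or if a joint passes its speed limit or range.

## Working session

There is one attempt and no reset: what is moved stays moved. The work goes in short steps, Python scripts to look and compute and a tool call to move; the robot and the scene stay as the last step left them, time stands still between calls to the robot, and variables do not carry over. Pictures are saved under pics/ and viewed, at most 10 in all, crops included, and the job is handed in when it is done.

Besides the shell and the picture viewer there is one more tool, called after "Emit:" as a command line: name --pt "numbers of a row" for each row, then --argument value for the rest. carry_out: Moves the arm, as the interface text tells. Shifts and turns lie within -1 to 1; 1 stands for 4 cm of shift or 6 degrees of turn. Its arguments: {"type":"object","properties":{"targets":{"type":"array"},"gripper":{"type":"number"},"grip_force":{"type":"number"}},"required":["targets"]}

```bash
ls; mkdir -p pics; python3 - <<'E'
from station import readout, vision
import cv2, numpy as np, pickle
print(readout.sense())
for n in ["scene","side"]:
    c=vision.capture(n); cv2.imwrite(f"pics/{n}0.png",c["img"]); pickle.dump(c,open(f"{n}0.pkl","wb"))
    print(n,c["fx"],c["fy"],c["cx"],c["cy"],np.round(np.linalg.inv(c["extrinsics"]),3).tolist(), (c["range_z"]>0).mean())
E
```

```text
pics
{'t': 0.0, 'joint_pos': array([-1.48928333e+00,  2.63514582e-01, -4.89604511e-02,  1.25938907e+00,
        5.88585007e-06,  1.41553258e+00]), 'dq': array([ 0.00038882,  0.00033342, -0.00109232,  0.00097951,  0.00062592,
       -0.00183988]), 'joint_torque': array([ 2.82262969e-03, -6.37606144e+01,  3.84563541e+01,  1.37153667e-02,
       -2.89640968e-05, -1.37799958e-05]), 'tcp_pos': array([ 0.12313969, -0.51004198,  0.2104208 ]), 'tool_rot': array([-3.11854302e+00, -3.70933824e-01, -7.10504528e-05]), 'contact_force': array([-0.90857993,  0.41213402, -0.48745859]), 'torque': array([-0.02432235, -0.0415568 , -0.03794442]), 'grasp_force': 0.0, 'width': 1.0013698755550138}
scene 508.94750469356956 508.94750469356956 271.7841330180483 207.87530319193797 [[0.367, 0.57, -0.735, 1.475], [0.93, -0.231, 0.285, -0.303], [-0.008, -0.788, -0.615, 0.915], [0.0, 0.0, 0.0, 1.0]] 0.9511522108843538
side 436.0332011262169 436.0332011262169 272.90533249878484 210.43130002753225 [[-0.779, -0.428, 0.459, 0.042], [-0.627, 0.509, -0.59, 0.662], [0.019, -0.747, -0.664, 0.749], [0.0, 0.0, 0.0, 1.0]] 0.9960119047619047
```

View pics/scene0.png

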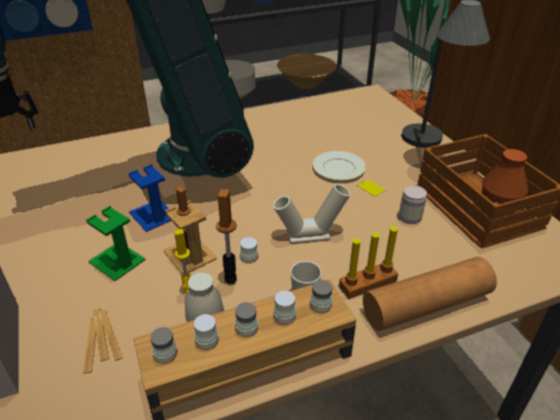

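View pics/side0.png

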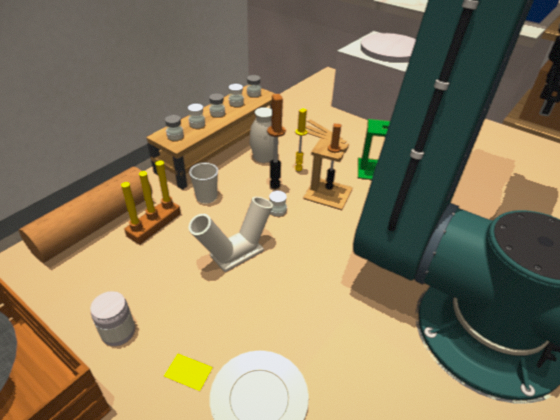

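The scene picture shows these candidates for the brush:
- small brown brush in the wooden rack: scene (182,200), side (335,135)
- larger brown brush: scene (226,210), side (276,115)
- yellow brush: scene (182,245), side (301,125)

Rack candidates are wood (190,240), blue (150,200) and green (115,240). I choose the small brown brush in the wooden rack. The two-necked vase is at scene (312,215), side (232,235).

```bash
cat > h.py <<'E'
import numpy as np, cv2, pickle
def cloud(c):
    z=c["range_z"]; v,u=np.mgrid[:z.shape[0],:z.shape[1]]
    p=np.stack([(u-c["cx"])/c["fx"]*z,(v-c["cy"])/c["fy"]*z,z],-1)
    T=np.linalg.inv(c["extrinsics"]); w=p@T[:3,:3].T+T[:3,3]; w[z<=0]=np.nan
    return w
def ray(c,u,v):
    T=np.linalg.inv(c["extrinsics"]); d=T[:3,:3]@np.array([(u-c["cx"])/c["fx"],(v-c["cy"])/c["fy"],1]); return T[:3,3],d
def onplane(c,u,v,z):
    o,d=ray(c,u,v); return o+d*(z-o[2])/d[2]
def tri(a,ua,b,ub):
    o1,d1=ray(a,*ua);o2,d2=ray(b,*ub)
    s=np.linalg.lstsq(np.c_[d1,-d2],o2-o1,rcond=None)[0]
    p,q=o1+d1*s[0],o2+d2*s[1]; return (p+q)/2,np.linalg.norm(p-q)
def proj(c,p):
    q=c["extrinsics"][:3,:3]@np.asarray(p)+c["extrinsics"][:3,3]; return np.array([c["cx"]+c["fx"]*q[0]/q[2],c["cy"]+c["fy"]*q[1]/q[2]])
E
python3 - <<'E'
from h import *
S,D=[pickle.load(open(n+"0.pkl","rb")) for n in("scene","side")]
def crop(c,u,v,w,h): return cv2.resize(c["img"][v:v+h,u:u+w],(400,300),interpolation=cv2.INTER_CUBIC)
cv2.imwrite("pics/crops.png",np.vstack([np.hstack([crop(S,140,170,140,105),crop(S,260,165,120,90)]),np.hstack([crop(D,250,80,120,90+30) if 0 else crop(D,265,110,140,105),crop(D,180,180,120,90)])]))
for n,c in(("scene",S),("side",D)):
    w=cloud(c); t=w[...,2]
    m=np.isfinite(t)&(w[...,0]>0.2)&(w[...,0]<.8)&(abs(t)<.02); print(n,"table z med/std",np.median(t[m]),t[m].std())
    hsv=cv2.cvtColor(c["img"],cv2.COLOR_BGR2HSV)
for p,c in(((182,200),S),((335,130),D),((226,200),S),((276,110),D),((312,230),S),((248,250),S)):
    print(p,np.round(cloud(c)[p[1],p[0]],3))
E
```

```text
scene table z med/std 0.000292933889512903 0.0038707287785999817
side table z med/std -0.00034630487249842634 0.003850801122248253
(182, 200) [ 0.497 -0.153  0.187]
(335, 130) [ 0.487 -0.144  0.203]
(226, 200) [ 0.629 -0.08   0.259]
(276, 110) [ 0.607 -0.066  0.245]
(312, 230) [0.554 0.167 0.036]
(248, 250) [ 0.571 -0.018  0.042]
```

View pics/crops.png

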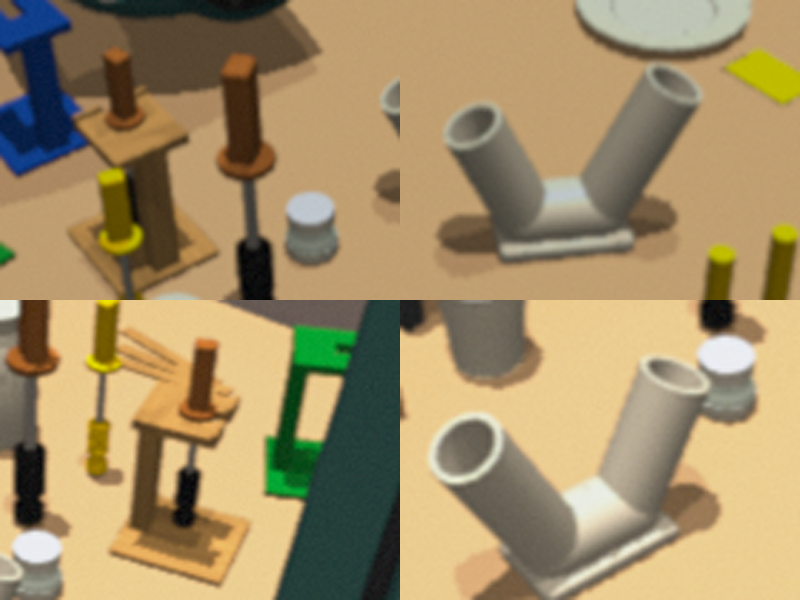

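The crops confirm the choice: the small brown brush hangs in the wooden rack, with the fork opening towards the robot. The vase mouths are at scene (282,203) and (342,190), side (262,202) and (200,224).

```bash
python3 - <<'E'
from h import *
S,D=[pickle.load(open(n+"0.pkl","rb")) for n in("scene","side")]
a,ea=tri(S,(282.3,203.4),D,(262.5,202.5)); b,eb=tri(S,(342.2,190.5),D,(200.4,224.4))
print("mouths",a,ea,b,eb, np.hypot(*(a-b)[:2]))
for n,c in(("scene",S),("side",D)):
    w=cloud(c); x,y,z=w[...,0],w[...,1],w[...,2]
    hsv=cv2.cvtColor(c["img"],cv2.COLOR_BGR2HSV); 
    near=(np.hypot(x-.495,y+.15)<.05)
    br=near&(hsv[...,1]>165)&(hsv[...,0]<13)&(z>.15)
    k,lab,st,cen=cv2.connectedComponentsWithStats(br.astype(np.uint8)); i=1+np.argmax(st[1:,4]); m=lab==i
    v,u=np.nonzero(m); print(n,"brown",st[i],"z",np.percentile(z[m],[2,98]))
    for r in range(v.min(),v.max()+1): print(r,u[v==r].min(),u[v==r].max(),end="; ")
    print()
    hm=m&(z>.165); print("handle cloud xy med",np.median(w[hm],0))
    # fork top
    f=(np.hypot(x-.5,y+.14)<.09)&(z>.138)&(z<.152)&~m
    q=w[f][:,:2].astype(np.float32); print("fork rect",f.sum(),cv2.minAreaRect(q),np.median(w[f],0))
    pb=(np.hypot(x-.52,y+.13)<.11)&(z<.0115)&(z>.004); q=w[pb][:,:2].astype(np.float32); print("base",len(q),cv2.minAreaRect(q) if len(q) else 0)
    # vase foot & mouth clouds
    vm=(np.hypot(x-.55,y-.16)<.14)&(hsv[...,1]<75)
    for lo,hi in((.003,.014),(.115,.16)):
        s=vm&(z>lo)&(z<hi); q=w[s][:,:2].astype(np.float32)
        if len(q): print("vase",lo,len(q),cv2.minAreaRect(q))
    # yellow brush
    ye=(hsv[...,1]>180)&(hsv[...,0]>22)&(hsv[...,0]<35)&(z>.05)&(np.hypot(x-.5,y+.15)<.25); print("yellow",np.nanmedian(w[ye],0),np.nanmax(z[ye]))
    sv=None
E
```

```text
mouths [0.51349633 0.09681135 0.11706989] 0.0030757004496983543 [0.548987   0.24959797 0.13980448] 0.0024558604315151745 0.15685451279821738
scene brown [178 197   1   2   2] z [0.18933952 0.19135571]
197 178 178; 198 178 178; 
handle cloud xy med [ 0.48839767 -0.16015098  0.19034761]
fork rect 601 ((0.4983609914779663, -0.15061934292316437), (0.08075426518917084, 0.0722537487745285), 15.264649391174316) [ 0.50414514 -0.15368709  0.14513715]
base 533 ((0.5279662013053894, -0.13124613463878632), (0.20182687044143677, 0.1854008436203003), 10.983831405639648)
vase 0.003 189 ((0.550393283367157, 0.1601232886314392), (0.11038311570882797, 0.036368049681186676), 67.88285064697266)
vase 0.115 451 ((0.5327452421188354, 0.17310917377471924), (0.19747580587863922, 0.052471451461315155), 77.40774536132812)
yellow [ 0.61977324 -0.18873312  0.14544532] 0.19695252662714768
side brown [333 145   2   2   2] z [0.15712062 0.16333482]
145 334 334; 146 333 333; 
handle cloud xy med [nan nan nan]
fork rect 487 ((0.49891015887260437, -0.147592693567276), (0.07692698389291763, 0.07457336783409119), 15.062823295593262) [ 0.49438147 -0.13662027  0.14454208]
base 820 ((0.5205625891685486, -0.11242571473121643), (0.19303758442401886, 0.17753185331821442), 9.649653434753418)
vase 0.003 293 ((0.5122978687286377, 0.1807384490966797), (0.11964328587055206, 0.05230172351002693), 57.20448303222656)
vase 0.115 691 ((0.5305546522140503, 0.17954398691654205), (0.19356894493103027, 0.050822727382183075), 76.03890991210938)
yellow [ 0.60879508 -0.17996196  0.14916885] 0.19572442370643328
  return _methods._mean(a, axis=axis, dtype=dtype,
  ret = um.true_divide(
```

Emit:
carry_out --pt "0.4 0.3 0.8 0 0 0" --pt "0.5 0.5 0.6 0 0 0" --pt "0.6 0.6 0.5 0 0 0" --pt "0.6 0.6 0.5 0 0 0" --pt "0.6 0.6 0.5 0 0 0"

```text
t: 0.52
tcp_pos: [0.2318, -0.405, 0.3277]
tool_rot: [-3.119, -0.37, 0.0]
contact_force: [-0.1, -1.9, -0.3]
width: 0.998
grasp_force: 0.0
```

Emit:
carry_out --pt "0.6 0.6 0.4 0 0 0" --pt "0.6 0.6 0.3 0 0 0" --pt "0.6 0.6 0.2 0 0 0" --pt "0.6 0.6 0.2 0 0 0" --pt "0.6 0.6 0 0 0 0"

```text
t: 0.93
tcp_pos: [0.3522, -0.2851, 0.372]
tool_rot: [3.118, 0.371, 0.001]
contact_force: [0.3, -1.1, 1.4]
width: 0.998
grasp_force: 0.0
```

Emit:
carry_out --pt "0.6 0.6 0 0 0 0" --pt "0.6 0.6 0 0 0 0" --pt "0.6 0.6 0 0 0 0" --pt "0.6 0.6 0 0 0 0" --pt "0 0 0 0 0 0"

```text
t: 1.35
tcp_pos: [0.4498, -0.1868, 0.3703]
tool_rot: [-3.117, -0.377, 0.0]
contact_force: [0.1, -0.1, -0.2]
width: 0.998
grasp_force: 0.0
```

```bash
cat >> h.py <<'E'
def fray(c,u,v):
    x,y=(u-c["cx"])/c["fx"],(v-c["cy"])/c["fy"]; r=np.hypot(x,y)+1e-12
    d=np.array([np.sin(r)*x/r,np.sin(r)*y/r,np.cos(r)]); T=np.linalg.inv(c["extrinsics"]); return T[:3,3],T[:3,:3]@d
def fproj(c,p):
    q=c["extrinsics"][:3,:3]@np.asarray(p)+c["extrinsics"][:3,3]; h=np.hypot(q[0],q[1]); a=np.arctan2(h,q[2])/h
    return np.array([c["cx"]+c["fx"]*a*q[0],c["cy"]+c["fy"]*a*q[1]])
def lsq(rays):
    A=np.zeros((3,3));b=np.zeros(3)
    for o,d in rays:
        d=d/np.linalg.norm(d);P=np.eye(3)-np.outer(d,d);A+=P;b+=P@o
    p=np.linalg.solve(A,b); return p,[np.linalg.norm((np.eye(3)-np.outer(d,d)/(d@d))@(p-o)) for o,d in rays]
E
python3 - <<'E'
from h import *
from station import vision,readout
c=vision.capture("wrist"); pickle.dump(c,open("w1.pkl","wb")); cv2.imwrite("pics/w1.png",c["img"])
s=readout.sense(); print(s["t"],s["tcp_pos"],s["tool_rot"],s["contact_force"])
print(c["fx"],c["cx"],c["cy"],np.round(np.linalg.inv(c["extrinsics"]),3))
E
```

```text
1.4 [ 0.44851997 -0.1883838   0.37031719] [-3.11795690e+00 -3.77226291e-01  1.03077857e-03] [0.12229564 0.2698543  0.1021661 ]
325.19226210127806 276.09561862530893 205.8874771815273 [[ 0.239 -0.919 -0.314  0.532]
 [-0.971 -0.227 -0.075 -0.168]
 [-0.002  0.322 -0.947  0.534]
 [ 0.     0.     0.     1.   ]]
```

View pics/w1.png

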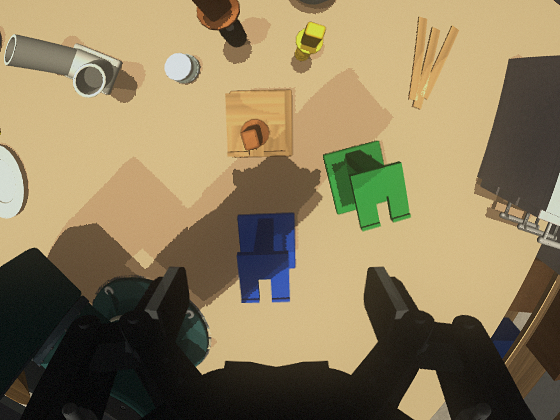

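The wrist view shows the rack's fork at about (260,123) with its opening downwards (towards the robot), the handle top at about (249,138), and the short mouth at about (90,80). The tool is already nearly aligned with the rack. Next I measure the brush more precisely.

```bash
python3 - <<'E'
from h import *
S,D=[pickle.load(open(n+"0.pkl","rb")) for n in("scene","side")]; W=pickle.load(open("w1.pkl","rb"))
R=[]
for n,c,(u0,u1,v0,v1) in(("scene",S,(165,200,180,220)),("side",D,(318,352,115,160)),("wrist",W,(235,275,112,155))):
    hsv=cv2.cvtColor(c["img"],cv2.COLOR_BGR2HSV)[v0:v1,u0:u1].astype(int)
    m=((hsv[...,1]>155)&(hsv[...,0]<14)).astype(np.uint8)
    k,lab,st,cen=cv2.connectedComponentsWithStats(m); i=1+np.argmax(st[1:,4]); m=lab==i
    print(n,st[i],cen[i]+[u0,v0])
    for r in range(m.shape[0]):
        x=np.nonzero(m[r])[0]
        if len(x): print(r+v0,x.min()+u0,x.max()+u0,int(hsv[r,x,2].mean()),end=" ; ")
    print()
w=W; im=cv2.resize(W["img"][75:170,215:305],None,fx=4,fy=4,interpolation=cv2.INTER_CUBIC)
im2=cv2.resize(W["img"][25:120,0:130],None,fx=4,fy=4,interpolation=cv2.INTER_CUBIC)[:380,:430]
cv2.imwrite("pics/w1c.png",np.hstack([im,im2]))
E
```

```text
scene [12 13 10 13 44] [181.47727273 199.45454545]
193 181 181 69 ; 194 181 181 64 ; 195 181 183 65 ; 196 177 181 61 ; 197 177 182 62 ; 198 178 185 61 ; 199 178 184 60 ; 200 179 185 61 ; 201 178 185 63 ; 202 179 184 62 ; 203 181 185 63 ; 204 181 185 62 ; 205 186 186 70 ; 
side [13 30  9  7 24] [334.91666667 148.25      ]
145 333 334 87 ; 146 333 337 84 ; 147 334 337 83 ; 148 332 337 107 ; 149 336 339 131 ; 150 331 338 157 ; 151 332 334 115 ; 
wrist [  7   7  27  31 434] [253.69815668 134.36175115]
119 257 257 145 ; 120 251 259 180 ; 121 248 260 180 ; 122 246 262 172 ; 123 245 262 176 ; 124 245 264 170 ; 125 244 265 156 ; 126 243 266 162 ; 127 244 267 151 ; 128 243 266 156 ; 129 242 266 147 ; 130 242 267 156 ; 131 242 267 161 ; 132 242 268 165 ; 133 242 267 175 ; 134 242 267 178 ; 135 242 267 178 ; 136 242 267 168 ; 137 242 267 177 ; 138 243 267 178 ; 139 243 266 170 ; 140 244 265 172 ; 141 244 264 180 ; 142 244 264 173 ; 143 245 263 163 ; 144 244 261 167 ; 145 245 259 176 ; 146 245 258 174 ; 147 245 257 165 ; 148 245 253 159 ; 149 246 250 138 ;
```

View pics/w1c.png

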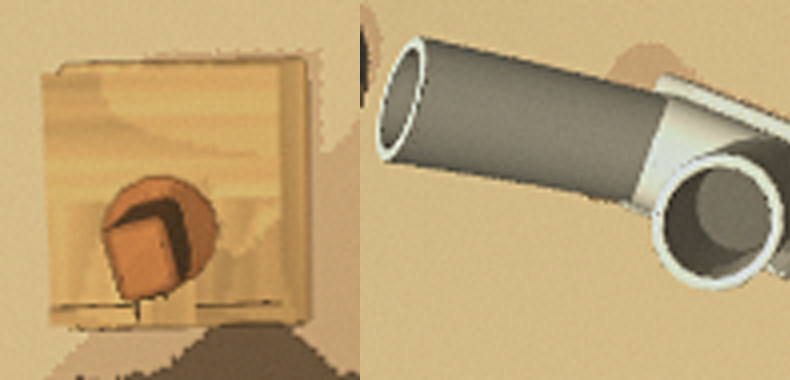

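```bash
python3 - <<'E'
from h import *
S,D=[pickle.load(open(n+"0.pkl","rb")) for n in("scene","side")]; W=pickle.load(open("w1.pkl","rb"))
def pl(u,v,z):
    o,d=fray(W,u,v); return o+d*(z-o[2])/d[2]
f=lambda x,y:(215+(x-1.5)/4,75+(y-1.5)/4); g=lambda x,y:((x-360-1.5)/4,25+(y-1.5)/4)
C=np.array([pl(*f(*p),.215) for p in((105,230),(160,220),(182,285),(128,298))]); print("handle top",C.mean(0),[np.round(C[(i+1)%4]-C[i],4).tolist() for i in range(4)])
for i in range(2):
    e=C[i+1]-C[i]; print("edge deg",np.degrees(np.arctan2(e[1],e[0])),np.hypot(e[0],e[1]))
print("collar",pl(*f(160,233),.151))
a,b=pl(*f(50,307),.147),pl(*f(280,302),.147);e=a-b;print("lip",a,b,np.degrees(np.arctan2(e[1],e[0]))-90,np.hypot(*e[:2]))
# heights: triangulation handle top / collar in all views
top=[ray(S,181.3,189.5),ray(D,337.1,125.1),fray(W,*f(144,258))]; print("top tri",lsq(top), lsq(top[:2])[0])
# short mouth
cs=[ray(S,282.3,203.4),ray(D,262.5,202.5),fray(W,*g(718,220))]; print("short",lsq(cs))
cs=[ray(S,342.2,190.5),ray(D,200.4,224.4),fray(W,*g(402,99))]; print("tall",lsq(cs))
E
```

```text
handle top [ 0.48738441 -0.15248578  0.215     ] [[0.0055, -0.0126, 0.0], [-0.0145, -0.009, 0.0], [-0.0063, 0.0123, 0.0], [0.0153, 0.0093, 0.0]]
edge deg -66.53683116679875 0.013784576066247453
edge deg -148.27879164364407 0.01707720308423485
collar [ 0.48695334 -0.15234432  0.151     ]
lip [ 0.45699203 -0.12470545  0.147     ] [ 0.4746381  -0.19194191  0.147     ] 14.705510157297056 0.06951349127144878
top tri (array([ 0.4877117 , -0.15126139,  0.21170906]), [np.float64(0.0018696185109142735), np.float64(0.0007931870962828707), np.float64(0.001314899788091437)]) [ 0.4880816  -0.15053259  0.21190547]
short (array([0.51298287, 0.09738774, 0.1174256 ]), [np.float64(0.0016688930251943417), np.float64(0.0016152614805551497), np.float64(0.0007896892362822466)])
tall (array([0.54848825, 0.25043417, 0.14074028]), [np.float64(0.0015863510967512354), np.float64(0.0015538678302352386), np.float64(0.0014741436381790981)])
```

Emit:
carry_out --pt "0.32 0.3 -0.2 0 0 0.78" --pt "0.32 0.3 -0.2 0 0 0.78" --pt "0.32 0.3 -0.2 0 0 0.77" --pt "0 0 -0.4 0 0 0" --pt "0 0 0 0 0 0" --gripper -1

```text
t: 1.82
tcp_pos: [0.4849, -0.1542, 0.3286]
tool_rot: [-3.049, -0.748, 0.004]
contact_force: [-0.2, 0.9, -0.4]
width: 1.002
grasp_force: 0.0
```

```bash
python3 - <<'E'
from station import readout
from scipy.spatial.transform import Rotation as R
import numpy as np
s=readout.sense(); r=R.from_rotvec(s["tool_rot"]).as_matrix(); print(s["tcp_pos"],np.round(r,3),np.degrees(np.arctan2(r[1,0],r[0,0])))
print("go units",(np.array([.4872,-.1523,.172])-s["tcp_pos"])/.04)
E
```

```text
[ 0.48488825 -0.1542174   0.32857511] [[ 0.886  0.463 -0.003]
 [ 0.463 -0.886  0.001]
 [-0.002 -0.003 -1.   ]] 27.578976113966377
go units [ 0.05779375  0.04793504 -3.91437775]
```

Emit:
carry_out --pt "0.05 0.05 -0.8 0 0 0" --pt "0 0 -0.8 0 0 0" --pt "0 0 -0.8 0 0 0" --pt "0 0 -0.8 0 0 0" --pt "0 0 -0.7 0 0 0"

```text
t: 2.23
tcp_pos: [0.4866, -0.1531, 0.1738]
tool_rot: [-3.052, -0.745, 0.001]
contact_force: [-0.1, -1.6, -0.5]
width: 1.003
grasp_force: 0.0
```

Emit:
carry_out --pt "0 0 0 0 0 0" --pt "0 0 0 0 0 0"

```text
t: 2.4
tcp_pos: [0.4868, -0.1528, 0.1754]
tool_rot: [-3.051, -0.746, 0.002]
contact_force: [-0.9, -0.2, 1.9]
width: 0.994
grasp_force: 0.0
```

Emit:
carry_out --pt "0 0 0 0 0 0" --pt "0 0 0 0 0 0" --pt "0 0 0 0 0 0" --pt "0 0 0 0 0 0" --pt "0 0 0 0 0 0" --gripper 1 --grip_force 50

```text
t: 2.82
tcp_pos: [0.4878, -0.1525, 0.1755]
tool_rot: [3.051, 0.748, 0.001]
contact_force: [0.2, 0.3, 0.2]
width: 0.299
grasp_force: 0.0
```

Emit:
carry_out --pt "0 0 0 0 0 0" --pt "0 0 0 0 0 0" --pt "0 0 0 0 0 0" --pt "0 0 0 0 0 0" --pt "0 0 0 0 0 0"

```text
t: 3.23
tcp_pos: [0.4875, -0.152, 0.1753]
tool_rot: [-3.051, -0.748, -0.001]
contact_force: [-2.0, 1.9, 6.1]
width: 0.176
grasp_force: 49.3
```

Emit:
carry_out --pt "0 0 0.15 0 0 0" --pt "0 0 0.2 0 0 0" --pt "0 0 0 0 0 0" --pt "-0.25 -0.066 0 0 0 0" --pt "-0.25 -0.066 0 0 0 0"

```text
t: 3.65
tcp_pos: [0.467, -0.1577, 0.1887]
tool_rot: [-3.051, -0.749, 0.0]
contact_force: [-0.4, 0.6, -0.4]
width: 0.176
grasp_force: 48.8
```

Emit:
carry_out --pt "-0.25 -0.066 0 0 0 0" --pt "-0.25 -0.066 0 0 0 0" --pt "-0.35 -0.086 0 0 0 0" --pt "0 0 0 0 0 0" --pt "0 0 0 0 0 0"

```text
t: 4.07
tcp_pos: [0.4328, -0.1666, 0.1891]
tool_rot: [3.051, 0.746, 0.001]
contact_force: [0.4, 0.3, -1.3]
width: 0.173
grasp_force: 48.9
```

```bash
python3 - <<'E'
from h import *
from station import readout,vision
s=readout.sense(); print(s["t"],s["tcp_pos"],s["tool_rot"],s["contact_force"],s["width"],s["grasp_force"])
c=vision.capture("side"); d=vision.capture("scene")
cv2.imwrite("pics/held1.png",np.hstack([cv2.resize(c["img"][90:230,250:400],(400,373)),cv2.resize(d["img"][150:290,130:280],(400,373))]))
E
```

```text
4.0667 [ 0.43279826 -0.16663868  0.18910291] [3.05149769e+00 7.45911409e-01 5.43819098e-04] [ 0.36137892  0.33304353 -1.28620991] 0.17262573242510817 48.874229192733765
```

View pics/held1.png

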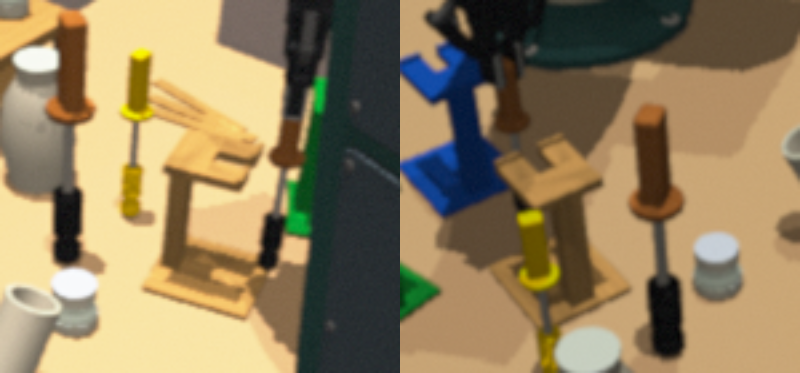

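The pictures show the brush hanging straight in the gripper, clear of the fork. In the left panel it is at about (285,190) and the rack's notch is empty at (240,155). Next I lift it and carry it over to the tall neck.

Emit:
carry_out --pt "0 0 0.8 0 0 0" --pt "0 0 0.9 0 0 0" --pt "0 0 0.9 0 0 0" --pt "0.1 0.3 0.9 0 0 0" --pt "0.2 0.6 0.8 0 0 0"

```text
t: 4.58
tcp_pos: [0.4456, -0.1311, 0.3629]
tool_rot: [3.051, 0.745, 0.001]
contact_force: [1.5, -0.4, 0.6]
width: 0.176
grasp_force: 49.2
```

Emit:
carry_out --pt "0.24 0.9 0 0 0 0" --pt "0.24 0.9 0 0 0 0" --pt "0.24 0.9 0 0 0 0" --pt "0.24 0.9 0 0 0 0" --pt "0.24 0.9 0 0 0 0"

```text
t: 5.0
tcp_pos: [0.494, 0.0518, 0.3609]
tool_rot: [3.051, 0.749, 0.0]
contact_force: [0.6, -1.0, -0.9]
width: 0.174
grasp_force: 49.2
```

Emit:
carry_out --pt "0.3 0.9 0 -0.81 0.19 0" --pt "0.3 0.9 0 -0.81 0.19 0" --pt "0.3 0.9 0 -0.81 0.19 0" --pt "0.3 0.9 0 -0.81 0.19 0" --pt "0.3 0.9 0 -0.82 0.18 0"

```text
t: 5.42
tcp_pos: [0.5469, 0.2114, 0.3585]
tool_rot: [2.703, 0.665, -0.247]
contact_force: [0.8, -0.3, -0.3]
width: 0.172
grasp_force: 49.2
```

```bash
cat > pose.py <<'E'
from h import *
from station import readout
from scipy.spatial.transform import Rotation as R
M={"tall":(np.array([.5485,.2504,.144]),1),"short":(np.array([.5130,.0974,.121]),-1)}
L=.1553
def axis(n,v=np.array([.226,.974])):
    return np.r_[M[n][1]*np.sin(np.radians(25))*v,np.cos(np.radians(25))]
def go(n,h):
    s=readout.sense(); m=M[n][0]; a=axis(n); r=R.from_rotvec(s["tool_rot"]).as_matrix(); b=-r[:,2]
    tip=s["tcp_pos"]-b*L; d=tip-m
    print("t",s["t"],"F",np.round(s["contact_force"],1),"depth",round(float(d@a),4),"lat",np.round(d-(d@a)*a,4),"w",round(s["width"],3))
    rot=np.cross(b,a); print("turn units",np.round(np.degrees(rot)/6,3),"shift units to h",np.round((m+a*(h+L)-s["tcp_pos"])/.04,3),"axis unit per mm",np.round(a*.025,4))
E
python3 -c "
from pose import *
go('tall',.03)"
```

```text
t 5.4167 F [ 0.8 -0.3 -0.3] depth 0.0231 lat [-0.017  -0.106   0.0499] w 0.172
turn units [-0.432  0.109 -0.004] shift units to h [ 0.482  2.882 -1.165] axis unit per mm [0.0024 0.0103 0.0227]
```

Emit:
carry_out --pt "0.15 0.85 0 0 0 0" --pt "0.15 0.85 0 0 0 0" --pt "0.1 0.7 0 0 0 0" --pt "0 0 0 0 0 0" --pt "0 0 0 0 0 0"

```text
t: 5.83
tcp_pos: [0.556, 0.2821, 0.3368]
tool_rot: [2.716, 0.708, -0.212]
contact_force: [-0.1, -0.7, -0.8]
width: 0.174
grasp_force: 49.3
```

```bash
python3 -c "
from pose import *
go('tall',.03)"
```

```text
t 5.8333 F [-0.1 -0.7 -0.8] depth 0.0337 lat [-0.0052 -0.0361  0.0169] w 0.174
turn units [-0.675  0.326 -0.077] shift units to h [ 0.254  1.114 -0.622] axis unit per mm [0.0024 0.0103 0.0227]
```

```bash
python3 -c "
from station import readout
import numpy as np
s=readout.sense();print(np.round(s['joint_pos'],3),np.round(s['dq'],3),s['tcp_pos'],s['tool_rot'])"
```

```text
[ 0.477  0.721  1.035  2.109 -0.284  3.141] [-0.03  -0.035 -0.014  0.004 -0.008  0.001] [0.55602201 0.2821252  0.33681445] [ 2.71561198  0.70778048 -0.21239333]
```

Emit:
carry_out --pt "0 0 0 0 0 0" --pt "0 0 0 0 0 0"

```text
t: 6.0
tcp_pos: [0.556, 0.2804, 0.3384]
tool_rot: [2.717, 0.704, -0.21]
contact_force: [0.4, -0.6, -0.3]
width: 0.175
grasp_force: 49.3
```

```bash
python3 -c "
from station import readout
import numpy as np
s=readout.sense();print(np.round(s['joint_pos'],3),np.round(s['dq'],3),s['tcp_pos'],s['tool_rot'])"
```

```text
[ 0.474  0.718  1.034  2.109 -0.284  3.141] [-0.004 -0.005 -0.002 -0.001  0.001 -0.001] [0.55596484 0.2803799  0.33844699] [ 2.71712409  0.70446951 -0.21043997]
```

Emit:
carry_out --pt "0 0 0 0.1 0.41 0.9" --pt "0 0 0 0.1 0.41 0.9" --pt "0 0 0 0.1 0.41 0.9" --pt "0 0 0 0.1 0.41 0.9" --pt "0 0 0 0.1 0.41 0.9"

```text
t: 6.42
tcp_pos: [0.5516, 0.2764, 0.3318]
tool_rot: [2.505, 1.408, -0.362]
contact_force: [0.2, 0.2, -1.2]
width: 0.172
grasp_force: 49.2
```

Emit:
carry_out --pt "0.08 0.35 -0.2 0 0 0" --pt "0.08 0.35 -0.2 0 0 0" --pt "0.08 0.35 -0.2 0 0 0" --pt "0 0 0 0 0 0" --pt "0 0 0 0 0 0"

```text
t: 6.83
tcp_pos: [0.5587, 0.3183, 0.302]
tool_rot: [2.506, 1.404, -0.358]
contact_force: [-0.4, -0.1, -0.6]
width: 0.173
grasp_force: 49.2
```

```bash
cat >> pose.py <<'E'
    print("q",np.round(s["joint_pos"],3))
E
python3 -c "
from pose import *
go('tall',.03)"
```

```text
t 6.8333 F [-0.4 -0.1 -0.6] depth 0.0175 lat [-0.0057  0.0095 -0.0037] w 0.173
turn units [-0.838  0.061  0.061] shift units to h [0.186 0.208 0.248] axis unit per mm [0.0024 0.0103 0.0227]
q [ 0.507  0.785  1.072  2.109 -0.246  2.659]
```

Emit:
carry_out --pt "0.07 -0.12 0.04 0 0 0" --pt "0.07 -0.12 0.04 0 0 0" --pt "0 0 0 0 0 0" --pt "0 0 0 0 0 0"

```text
t: 7.17
tcp_pos: [0.5644, 0.3067, 0.3068]
tool_rot: [2.508, 1.402, -0.353]
contact_force: [-0.7, -0.9, -1.4]
width: 0.171
grasp_force: 49.3
```

```bash
python3 -c "
from pose import *
go('tall',.0)
from station import vision
c=vision.capture('side'); d=vision.capture('scene'); a,b=M['tall'][0],axis('tall')
s=readout.sense(); r=R.from_rotvec(s['tool_rot']).as_matrix(); tip=s['tcp_pos']+r[:,2]*L
print('pred tip px side',proj(c,tip),'scene',proj(d,tip))
cv2.imwrite('pics/t1.png',np.hstack([cv2.resize(c['img'][140:280,140:290],(400,373),interpolation=2),cv2.resize(d['img'][120:260,270:420],(400,373),interpolation=2)]))"
```

```text
t 7.1667 F [-0.7 -0.9 -1.4] depth 0.0176 lat [ 0.0002 -0.0019  0.0008] w 0.171
turn units [-0.857  0.079  0.054] shift units to h [-0.026  0.191 -0.551] axis unit per mm [0.0024 0.0103 0.0227]
q [ 0.489  0.778  1.073  2.109 -0.25   2.642]
pred tip px side [196.03596351 218.46302204] scene [344.8319395  183.55090678]
```

View pics/t1.png

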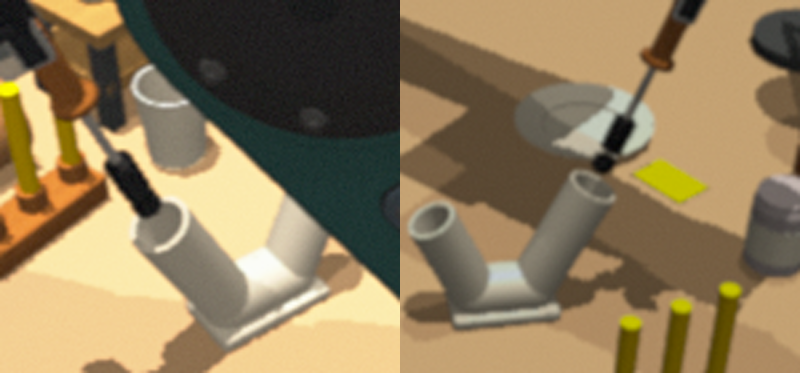

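The tip sits just above the tall mouth: side crop (152,212) against mouth (163,222), scene crop (600,167) against mouth (593,186). The predicted tip pixels agree within about 1 px. Before descending I check the candles' clearance.

```bash
python3 -c "
from h import *
S=pickle.load(open('scene0.pkl','rb'))
for p in ((355,240),(375,235),(392,228)): print(onplane(S,*p,.16))"
```

```text
[0.75100213 0.17496543 0.16      ]
[0.75291999 0.22481738 0.16      ]
[0.74627065 0.27328918 0.16      ]
```

Emit:
carry_out --pt "-0.02 -0.02 -0.28 0 0 0" --pt "-0.03 -0.1 -0.27 0 0 0" --pt "-0.03 -0.12 -0.27 -0.2 0 0" --pt "0 0 0 0 0 0" --pt "0 0 0 0 0 0"

```text
t: 7.68
tcp_pos: [0.5604, 0.2978, 0.2736]
tool_rot: [2.49, 1.394, -0.369]
contact_force: [-0.7, 0.4, -0.4]
width: 0.177
grasp_force: 49.2
```

```bash
python3 -c "
from pose import *
go('tall',-.04)"
```

```text
t 7.6833 F [-0.7  0.4 -0.4] depth -0.0168 lat [-0.0006  0.0003 -0.0001] w 0.177
turn units [-0.653  0.061  0.041] shift units to h [-0.023  0.    -0.627] axis unit per mm [0.0024 0.0103 0.0227]
q [ 0.488  0.722  0.851  1.955 -0.268  2.644]
```

Emit:
carry_out --pt "-0.01 0 -0.21 -0.22 0.02 0.02" --pt "-0.01 0 -0.21 -0.22 0.02 0.02" --pt "0 0 -0.21 -0.22 0.02 0" --pt "0 0 0 0 0 0" --pt "0 0 0 0 0 0"

```text
t: 8.1
tcp_pos: [0.5599, 0.2983, 0.247]
tool_rot: [2.431, 1.365, -0.419]
contact_force: [-0.1, 0.7, -0.5]
width: 0.175
grasp_force: 49.2
```

```bash
python3 -c "
from pose import *
go('tall',-.07)"
```

```text
t 8.1 F [-0.1  0.7 -0.5] depth -0.0412 lat [ 0.0004  0.0007 -0.0003] w 0.175
turn units [ 0.018 -0.006  0.001] shift units to h [-0.08  -0.319 -0.642] axis unit per mm [0.0024 0.0103 0.0227]
q [ 0.513  0.753  0.814  1.938 -0.318  2.68 ]
```

Emit:
carry_out --pt "-0.03 -0.1 -0.22 0 0 0" --pt "-0.03 -0.1 -0.22 0 0 0" --pt "-0.02 -0.1 -0.2 0 0 0" --pt "0 0 0 0 0 0" --pt "0 0 0 0 0 0"

```text
t: 8.52
tcp_pos: [0.5568, 0.2857, 0.2231]
tool_rot: [2.432, 1.364, -0.416]
contact_force: [0.2, 0.4, 0.1]
width: 0.174
grasp_force: 49.2
```

Emit:
carry_out --pt "-0.01 -0.04 -0.09 0 0 0" --pt "0 0 0 0 0 0" --pt "0 0 0 0 0 0"

```text
t: 8.77
tcp_pos: [0.5566, 0.2844, 0.2191]
tool_rot: [2.432, 1.364, -0.415]
contact_force: [0.6, 0.9, -1.1]
width: 0.177
grasp_force: 49.2
```

Emit:
carry_out --pt "-0.01 -0.04 -0.09 0 0 0" --pt "0 0 0 0 0 0" --pt "0 0 0 0 0 0"

```text
t: 9.02
tcp_pos: [0.556, 0.2826, 0.2152]
tool_rot: [2.432, 1.364, -0.416]
contact_force: [0.5, -0.9, -0.8]
width: 0.176
grasp_force: 49.2
```

```bash
python3 -c "
from pose import *
go('tall',-.09)"
```

```text
t 9.0167 F [ 0.5 -0.9 -0.8] depth -0.0768 lat [ 0.0001 -0.0002  0.0001] w 0.176
turn units [ 0.007  0.005 -0.003] shift units to h [-0.032 -0.133 -0.301] axis unit per mm [0.0024 0.0103 0.0227]
q [ 0.496  0.707  0.634  1.797 -0.323  2.664]
```

Emit:
carry_out --pt "-0.01 -0.03 -0.07 0 0 0" --pt "0 0 0 0 0 0" --pt "0 0 0 0 0 0"

```text
t: 9.27
tcp_pos: [0.5556, 0.2814, 0.2125]
tool_rot: [2.432, 1.364, -0.416]
contact_force: [0.0, -0.0, -0.4]
width: 0.176
grasp_force: 49.2
```

Emit:
carry_out --pt "-0.01 -0.03 -0.07 0 0 0" --pt "0 0 0 0 0 0" --pt "0 0 0 0 0 0"

```text
t: 9.52
tcp_pos: [0.5552, 0.2802, 0.2097]
tool_rot: [2.432, 1.364, -0.416]
contact_force: [-0.4, -0.3, 0.3]
width: 0.177
grasp_force: 49.2
```

Emit:
carry_out --pt "-0.01 -0.03 -0.07 0 0 0" --pt "0 0 0 0 0 0" --pt "0 0 0 0 0 0"

```text
t: 9.77
tcp_pos: [0.5548, 0.279, 0.2069]
tool_rot: [2.432, 1.364, -0.416]
contact_force: [-0.3, 0.8, -0.6]
width: 0.175
grasp_force: 49.2
```

Depth is about -86 mm with no contact yet, so I keep feeling.

Emit:
carry_out --pt "-0.01 -0.03 -0.07 0 0 0" --pt "0 0 0 0 0 0" --pt "0 0 0 0 0 0"

```text
t: 10.02
tcp_pos: [0.5544, 0.2778, 0.2041]
tool_rot: [2.432, 1.364, -0.416]
contact_force: [0.4, -0.4, -0.6]
width: 0.175
grasp_force: 49.2
```

Emit:
carry_out --pt "-0.01 -0.03 -0.07 0 0 0" --pt "0 0 0 0 0 0" --pt "0 0 0 0 0 0"

```text
t: 10.27
tcp_pos: [0.554, 0.2766, 0.2012]
tool_rot: [2.432, 1.364, -0.416]
contact_force: [-0.2, -0.1, -1.5]
width: 0.176
grasp_force: 49.2
```

Emit:
carry_out --pt "-0.01 -0.03 -0.07 0 0 0" --pt "0 0 0 0 0 0" --pt "0 0 0 0 0 0"

```text
t: 10.52
tcp_pos: [0.5536, 0.2754, 0.1985]
tool_rot: [2.432, 1.364, -0.416]
contact_force: [0.2, 0.0, -0.4]
width: 0.175
grasp_force: 49.2
```

Emit:
carry_out --pt "-0.01 -0.03 -0.07 0 0 0" --pt "0 0 0 0 0 0" --pt "0 0 0 0 0 0"

```text
t: 10.77
tcp_pos: [0.5533, 0.2742, 0.1957]
tool_rot: [2.432, 1.364, -0.416]
contact_force: [-0.5, 0.3, -0.2]
width: 0.172
grasp_force: 49.2
```

Emit:
carry_out --pt "-0.01 -0.03 -0.07 0 0 0" --pt "0 0 0 0 0 0" --pt "0 0 0 0 0 0"

```text
t: 11.02
tcp_pos: [0.5529, 0.273, 0.193]
tool_rot: [2.432, 1.364, -0.416]
contact_force: [1.3, 1.3, 1.5]
width: 0.174
grasp_force: 49.6
```

```bash
python3 -c "
from pose import *
go('tall',-.09)"
```

```text
t 11.0167 F [1.3 1.3 1.5] depth -0.1012 lat [-0.0006  0.0003 -0.0001] w 0.174
turn units [ 0.005  0.009 -0.004] shift units to h [0.046 0.106 0.255] axis unit per mm [0.0024 0.0103 0.0227]
q [ 0.486  0.686  0.533  1.714 -0.326  2.654]
```

Emit:
carry_out --pt "-0.01 -0.03 -0.07 0 0 0" --pt "0 0 0 0 0 0" --pt "0 0 0 0 0 0"

```text
t: 11.27
tcp_pos: [0.5525, 0.2718, 0.1902]
tool_rot: [2.432, 1.364, -0.416]
contact_force: [1.0, 2.3, 2.7]
width: 0.173
grasp_force: 49.8
```

Emit:
carry_out --pt "0 0 0 0 0 0" --pt "0 0 0 0 0 0"

```text
t: 11.43
tcp_pos: [0.5525, 0.2719, 0.1903]
tool_rot: [2.432, 1.364, -0.415]
contact_force: [0.8, 1.8, 3.7]
width: 0.175
grasp_force: 49.8
```

Emit:
carry_out --pt "0.04 0.17 0.37 0 0 0" --pt "0.04 0.17 0.37 0 0 0" --pt "0.04 0.17 0.37 0 0 0" --pt "0.04 0.17 0.37 0 0 0" --pt "0.04 0.17 0.37 0 0 0"

```text
t: 11.85
tcp_pos: [0.5603, 0.306, 0.2647]
tool_rot: [2.432, 1.364, -0.416]
contact_force: [1.8, 0.1, -0.4]
width: 0.175
grasp_force: 49.3
```

Emit:
carry_out --pt "0 0 0 0 0 0" --pt "0 0 0 0 0 0" --pt "0 0 0 0 0 0"

```text
t: 12.1
tcp_pos: [0.5605, 0.3056, 0.263]
tool_rot: [2.432, 1.364, -0.417]
contact_force: [0.7, 0.2, 0.0]
width: 0.176
grasp_force: 49.2
```

```bash
python3 -c "
from pose import *
go('tall',-.02)"
```

```text
t 12.1 F [0.7 0.2 0. ] depth -0.0236 lat [-0.0006  0.0008 -0.0003] w 0.176
turn units [ 0.011 -0.002 -0.   ] shift units to h [0.023 0.012 0.091] axis unit per mm [0.0024 0.0103 0.0227]
q [ 0.521  0.78   0.915  2.014 -0.316  2.689]
```

Emit:
carry_out --pt "-0.04 -0.17 -0.37 0 0 0" --pt "-0.04 -0.17 -0.37 0 0 0" --pt "-0.04 -0.17 -0.37 0 0 0" --pt "-0.04 -0.17 -0.37 0 0 0" --pt "-0.02 -0.09 -0.2 0 0 0"

```text
t: 12.52
tcp_pos: [0.552, 0.2734, 0.1948]
tool_rot: [2.432, 1.364, -0.42]
contact_force: [0.2, 1.1, 0.4]
width: 0.174
grasp_force: 49.5
```

Emit:
carry_out --pt "-0.02 -0.08 -0.17 0 0 0" --pt "0 0 0 0 0 0" --pt "0 0 0 0 0 0" --pt "0 0 0 0 0 0" --pt "0 0 0 0 0 0"

```text
t: 12.93
tcp_pos: [0.5524, 0.272, 0.1905]
tool_rot: [2.432, 1.364, -0.416]
contact_force: [-0.8, 1.3, 2.7]
width: 0.173
grasp_force: 49.9
```

Emit:
carry_out --pt "0.04 0.17 0.37 0 0 0" --pt "0.04 0.17 0.37 0 0 0" --pt "0.04 0.17 0.37 0 0 0" --pt "0.04 0.17 0.37 0 0 0" --pt "0.04 0.17 0.37 0 0 0"

```text
t: 13.35
tcp_pos: [0.5604, 0.3061, 0.2649]
tool_rot: [2.432, 1.364, -0.415]
contact_force: [1.2, 0.3, -0.3]
width: 0.171
grasp_force: 49.3
```

Emit:
carry_out --pt "0 0 0 0 0 0" --pt "0 0 0 0 0 0" --pt "0 0.015 0.35 0.325 -0.075 0" --pt "0 0.015 0.35 0.325 -0.075 0" --pt "0 0.015 0.35 0.325 -0.075 0"

```text
t: 13.77
tcp_pos: [0.5603, 0.3073, 0.308]
tool_rot: [2.513, 1.409, -0.32]
contact_force: [-0.7, 0.6, 0.8]
width: 0.172
grasp_force: 49.3
```

Emit:
carry_out --pt "0 0 0.4 0.3 -0.07 0" --pt "0 0 0.7 0.3 -0.07 0" --pt "0 0 0.4 0.4 -0.09 0" --pt "0 0 0 0 0 0" --pt "0 0 0 0 0 0"

```text
t: 14.18
tcp_pos: [0.5567, 0.3037, 0.3628]
tool_rot: [2.589, 1.451, -0.208]
contact_force: [-1.0, 0.9, -1.2]
width: 0.171
grasp_force: 49.5
```

```bash
python3 -c "
from pose import *
go('tall',-.02);go('short',.03)"
```

```text
t 14.1833 F [-1.   0.9 -1.2] depth 0.0694 lat [-0.0047 -0.0082  0.0042] w 0.171
turn units [-2.005  0.542 -0.035] shift units to h [ 0.118  0.06  -2.403] axis unit per mm [0.0024 0.0103 0.0227]
q [ 0.455  0.694  1.1    2.109 -0.174  2.586]
t 14.1833 F [-1.   0.9 -1.2] depth 0.0067 lat [0.0381 0.1762 0.084 ] w 0.171
turn units [ 5.672 -1.239  0.035] shift units to h [-1.535 -7.064 -1.845] axis unit per mm [-0.0024 -0.0103  0.0227]
q [ 0.455  0.694  1.1    2.109 -0.174  2.586]
```

Emit:
carry_out --pt "-0.19 -0.88 0 0.71 -0.155 0" --pt "-0.19 -0.88 0 0.71 -0.155 0" --pt "-0.19 -0.88 0 0.71 -0.155 0" --pt "-0.19 -0.88 0 0.71 -0.155 0"

```text
t: 14.52
tcp_pos: [0.5363, 0.1987, 0.3612]
tool_rot: [-2.73, -1.535, -0.01]
contact_force: [1.6, -1.8, 0.3]
width: 0.175
grasp_force: 49.4
```

Emit:
carry_out --pt "-0.19 -0.88 0 0.71 -0.155 0" --pt "-0.19 -0.88 0 0.71 -0.155 0" --pt "-0.19 -0.88 0 0.71 -0.155 0" --pt "-0.19 -0.88 0 0.71 -0.155 0" --pt "0 0 0 0 0 0"

```text
t: 14.93
tcp_pos: [0.5064, 0.0551, 0.3617]
tool_rot: [-2.533, -1.404, -0.295]
contact_force: [-0.6, 0.2, -0.9]
width: 0.173
grasp_force: 49.4
```

Emit:
carry_out --pt "0 0 -0.3 0 0 0" --pt "0 0 0 0 0 0" --pt "0 0 0 0 0 0"

```text
t: 15.18
tcp_pos: [0.5071, 0.0623, 0.3502]
tool_rot: [-2.527, -1.417, -0.291]
contact_force: [0.5, -0.3, -0.8]
width: 0.172
grasp_force: 49.4
```

```bash
python3 -c "
from pose import *
go('short',.03)"
```

```text
t 15.1833 F [ 0.5 -0.3 -0.8] depth 0.0688 lat [0.0101 0.0388 0.0187] w 0.172
turn units [ 1.209 -0.349 -0.031] shift units to h [-0.296 -1.029 -1.532] axis unit per mm [-0.0024 -0.0103  0.0227]
q [-0.223  0.197  0.2    1.579  0.304  1.896]
```

Emit:
carry_out --pt "-0.1 -0.34 0 0.4 -0.12 0" --pt "-0.1 -0.34 0 0.4 -0.12 0" --pt "-0.1 -0.34 0 0.4 -0.11 0" --pt "0 0 -0.5 0 0 0" --pt "0 0 0 0 0 0"

```text
t: 15.6
tcp_pos: [0.4952, 0.0214, 0.3288]
tool_rot: [-2.433, -1.365, -0.414]
contact_force: [-0.4, 0.4, -2.0]
width: 0.173
grasp_force: 49.5
```

Emit:
carry_out --pt "0 0 -0.5 0 0 0" --pt "0 0 -0.5 0 0 0" --pt "0 0 0 0 0 0" --pt "0 0 0 0 0 0"

```text
t: 15.93
tcp_pos: [0.4956, 0.0224, 0.2915]
tool_rot: [-2.432, -1.368, -0.416]
contact_force: [-0.2, -0.3, 0.2]
width: 0.173
grasp_force: 49.4
```

```bash
python3 -c "
from pose import *
go('short',.01)
from station import vision
c=vision.capture('side'); d=vision.capture('scene')
s=readout.sense(); r=R.from_rotvec(s['tool_rot']).as_matrix(); tip=s['tcp_pos']+r[:,2]*L
print('tip px side',proj(c,tip),'scene',proj(d,tip))
cv2.imwrite('pics/s1.png',np.hstack([cv2.resize(c['img'][140:280,170:320],(400,373),interpolation=2),cv2.resize(d['img'][120:260,230:380],(400,373),interpolation=2)]))"
```

```text
t 15.9333 F [-0.2 -0.3  0.2] depth 0.0318 lat [0.0003 0.0019 0.0009] w 0.173
turn units [ 0.008 -0.005 -0.002] shift units to h [ 0.041  0.173 -0.518] axis unit per mm [-0.0024 -0.0103  0.0227]
q [-0.389  0.188 -0.01   1.447  0.429  1.712]
tip px side [265.96353641 188.64686265] scene [277.36718011 192.90829329]
```

View pics/s1.png

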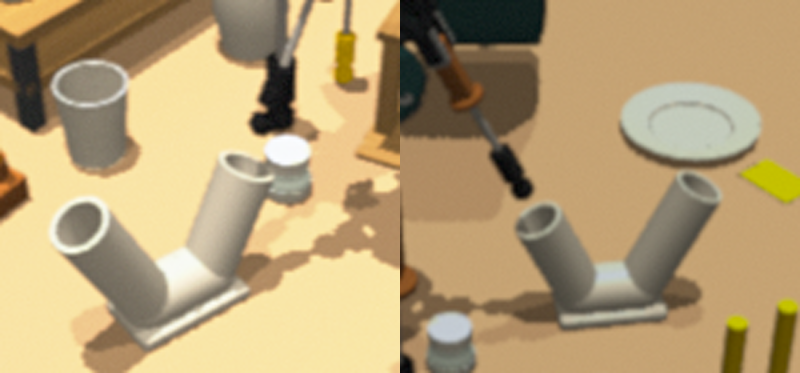

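The brush tip is above the short mouth, aligned in both views: side crop (265,125) over mouth (245,165), scene crop (522,188) over mouth (540,218). The vase has not moved, so I enter and feel for the bottom.

Emit:
carry_out --pt "0.03 0.14 -0.37 0 0 0" --pt "0.04 0.16 -0.37 0 0 0" --pt "0.04 0.16 -0.37 0 0 0" --pt "0.04 0.16 -0.37 0 0 0" --pt "0.04 0.16 -0.33 0 0 0"

```text
t: 16.45
tcp_pos: [0.5041, 0.0529, 0.219]
tool_rot: [-2.434, -1.368, -0.419]
contact_force: [-0.1, 0.1, -0.4]
width: 0.173
grasp_force: 49.5
```

Emit:
carry_out --pt "0 0 0 0 0 0" --pt "0 0 0 0 0 0" --pt "0 0 0 0 0 0"

```text
t: 16.7
tcp_pos: [0.504, 0.0523, 0.2199]
tool_rot: [-2.434, -1.368, -0.419]
contact_force: [0.1, -0.1, -0.5]
width: 0.171
grasp_force: 49.4
```

```bash
python3 -c "
from pose import *
go('short',-.055)"
```

```text
t 16.7 F [ 0.1 -0.1 -0.5] depth -0.0463 lat [ 0.0018 -0.0005 -0.    ] w 0.171
turn units [0.016 0.021 0.011] shift units to h [-0.015  0.096 -0.199] axis unit per mm [-0.0024 -0.0103  0.0227]
q [-0.323  0.203 -0.185  1.224  0.433  1.785]
```

Now I feel downwards in steps of about 3 mm.

Emit:
carry_out --pt "-0.01 0.06 -0.13 0 0 0" --pt "0 0 0 0 0 0" --pt "0 0 0 0 0 0"

```text
t: 16.95
tcp_pos: [0.503, 0.0548, 0.2135]
tool_rot: [-2.434, -1.367, -0.418]
contact_force: [-0.2, 0.2, -0.8]
width: 0.177
grasp_force: 49.4
```

Emit:
carry_out --pt "0.005 0.03 -0.07 0 0 0" --pt "0 0 0 0 0 0" --pt "0 0 0 0 0 0"

```text
t: 17.2
tcp_pos: [0.5032, 0.0562, 0.2105]
tool_rot: [-2.433, -1.367, -0.417]
contact_force: [-0.3, -0.4, -1.1]
width: 0.173
grasp_force: 49.4
```

Emit:
carry_out --pt "0.005 0.03 -0.07 0 0 0" --pt "0 0 0 0 0 0" --pt "0 0 0 0 0 0"

```text
t: 17.45
tcp_pos: [0.5033, 0.0574, 0.2076]
tool_rot: [-2.433, -1.367, -0.417]
contact_force: [-0.5, -0.5, -0.8]
width: 0.174
grasp_force: 49.4
```

Emit:
carry_out --pt "0.005 0.03 -0.07 0 0 0" --pt "0 0 0 0 0 0" --pt "0 0 0 0 0 0"

```text
t: 17.7
tcp_pos: [0.5036, 0.0586, 0.2048]
tool_rot: [-2.433, -1.367, -0.417]
contact_force: [-0.0, -0.3, -1.1]
width: 0.172
grasp_force: 49.4
```

Depth is about -62 mm.

Emit:
carry_out --pt "0.005 0.03 -0.07 0 0 0" --pt "0 0 0 0 0 0" --pt "0 0 0 0 0 0"

```text
t: 17.95
tcp_pos: [0.5037, 0.0598, 0.202]
tool_rot: [-2.433, -1.367, -0.417]
contact_force: [-0.1, 0.5, 0.5]
width: 0.17
grasp_force: 49.4
```

Emit:
carry_out --pt "0.005 0.03 -0.07 0 0 0" --pt "0 0 0 0 0 0" --pt "0 0 0 0 0 0"

```text
t: 18.2
tcp_pos: [0.5041, 0.061, 0.1993]
tool_rot: [-2.434, -1.367, -0.418]
contact_force: [-0.6, -2.0, 0.9]
width: 0.17
grasp_force: 49.7
```

Emit:
carry_out --pt "0.005 0.03 -0.07 0 0 0" --pt "0 0 0 0 0 0" --pt "0 0 0 0 0 0"

```text
t: 18.45
tcp_pos: [0.5043, 0.0622, 0.1965]
tool_rot: [-2.434, -1.367, -0.418]
contact_force: [-0.1, -1.0, 1.4]
width: 0.174
grasp_force: 49.8
```

Emit:
carry_out --pt "0.005 0.03 -0.06 0 0 0" --pt "0 0 0 0 0 0" --pt "0 0 0 0 0 0"

```text
t: 18.7
tcp_pos: [0.5045, 0.0633, 0.1941]
tool_rot: [-2.434, -1.367, -0.418]
contact_force: [-0.3, -1.6, 2.5]
width: 0.175
grasp_force: 50.0
```

Emit:
carry_out --pt "0 0 0 0 0 0" --pt "0 0 0 0 0 0"

```text
t: 18.87
tcp_pos: [0.5045, 0.0633, 0.1942]
tool_rot: [-2.434, -1.367, -0.418]
contact_force: [1.1, -2.2, 3.5]
width: 0.17
grasp_force: 50.0
```

```bash
python3 -c "
from pose import *
go('short',-.02)"
```

```text
t 18.8667 F [ 1.1 -2.2  3.5] depth -0.0741 lat [-0.0005 -0.0009 -0.0005] w 0.17
turn units [0.013 0.011 0.007] shift units to h [-0.11  -0.54   1.235] axis unit per mm [-0.0024 -0.0103  0.0227]
q [-0.301  0.212 -0.244  1.147  0.434  1.81 ]
```

Emit:
carry_out --pt "-0.03 -0.135 0.31 0 0 0" --pt "-0.03 -0.135 0.31 0 0 0" --pt "-0.03 -0.135 0.31 0 0 0" --pt "-0.03 -0.135 0.31 0 0 0" --pt "0 0 0 0 0 0"

```text
t: 19.28
tcp_pos: [0.5001, 0.041, 0.2452]
tool_rot: [-2.435, -1.368, -0.42]
contact_force: [-0.2, -0.4, -1.0]
width: 0.174
grasp_force: 49.5
```

Emit:
carry_out --pt "0 0 0 0 0 0" --pt "0 0 0 0 0 0"

```text
t: 19.45
tcp_pos: [0.4994, 0.042, 0.2429]
tool_rot: [-2.433, -1.366, -0.417]
contact_force: [0.1, 0.6, -1.0]
width: 0.176
grasp_force: 49.5
```

```bash
python3 -c "
from pose import *
go('short',-.02)"
```

```text
t 19.45 F [ 0.1  0.6 -1. ] depth -0.0207 lat [-0.0007 -0.0001 -0.0001] w 0.176
turn units [0.01  0.003 0.002] shift units to h [ 0.018 -0.008  0.018] axis unit per mm [-0.0024 -0.0103  0.0227]
q [-0.347  0.193 -0.134  1.298  0.432  1.759]
```

Emit:
carry_out --pt "0.03 0.135 -0.31 0 0 0" --pt "0.03 0.135 -0.31 0 0 0" --pt "0.03 0.135 -0.31 0 0 0" --pt "0.02 0.07 -0.16 0 0 0" --pt "0.01 0.065 -0.15 0 0 0"

```text
t: 19.87
tcp_pos: [0.504, 0.0639, 0.1932]
tool_rot: [-2.433, -1.367, -0.416]
contact_force: [-2.1, -2.2, 4.6]
width: 0.177
grasp_force: 50.2
```

Emit:
carry_out --pt "0 0 0 0 0 0" --pt "0 0 0 0 0 0" --pt "0 0 0 0 0 0" --pt "0 0 0 0 0 0"

```text
t: 20.2
tcp_pos: [0.5045, 0.0632, 0.1946]
tool_rot: [-2.434, -1.367, -0.418]
contact_force: [-3.1, -1.1, 3.0]
width: 0.173
grasp_force: 50.3
```

Emit:
carry_out --pt "-0.03 -0.135 0.31 0 0 0" --pt "-0.03 -0.135 0.31 0 0 0" --pt "-0.03 -0.135 0.31 0 0 0" --pt "-0.03 -0.135 0.31 0 0 0" --pt "0 0 0 0 0 0"

```text
t: 20.62
tcp_pos: [0.5006, 0.0407, 0.2457]
tool_rot: [-2.435, -1.368, -0.421]
contact_force: [0.0, 0.5, -1.8]
width: 0.177
grasp_force: 49.5
```

Emit:
carry_out --pt "0 0 0 0 0 0" --pt "-0.03 -0.14 0.31 0 0 0" --pt "-0.04 -0.16 0.37 0 0 0" --pt "-0.04 -0.16 0.37 0 0 0" --pt "-0.04 -0.16 0.37 0 0 0"

```text
t: 21.03
tcp_pos: [0.4934, 0.0171, 0.3003]
tool_rot: [-2.433, -1.367, -0.417]
contact_force: [0.5, -0.0, -0.5]
width: 0.173
grasp_force: 49.4
```

Emit:
carry_out --pt "0 0 0.5 0 0 0" --pt "0 0 0.5 0 0 0" --pt "0 0 0 0 0 0" --pt "0 0 0 0 0 0"

```text
t: 21.37
tcp_pos: [0.494, 0.017, 0.3401]
tool_rot: [-2.434, -1.368, -0.418]
contact_force: [-0.9, -0.2, -1.3]
width: 0.172
grasp_force: 49.4
```

```bash
cat > back.py <<'E'
from pose import *
r0=R.from_rotvec([-3.051,-.748,-.001])
def back(t):
    s=readout.sense(); d=(r0*R.from_rotvec(s["tool_rot"]).inv()).as_rotvec()
    print(s["t"],s["tcp_pos"],"turn",np.round(np.degrees(d)/6,3),"shift",np.round((np.array(t)-s["tcp_pos"])/.04,3),np.round(s["contact_force"],1),s["width"])
E
python3 -c "
from back import *
back((.4328,-.1666,.36))"
```

```text
21.3667 [0.49400256 0.01698772 0.34014848] turn [-3.678  2.027 -5.103] shift [-1.53  -4.59   0.496] [-0.9 -0.2 -1.3] 0.17242861755496847
```

Emit:
carry_out --pt "-0.19 -0.57 0.2 -0.46 0.253 -0.638" --pt "-0.19 -0.57 0.2 -0.46 0.253 -0.638" --pt "-0.19 -0.57 0.1 -0.46 0.253 -0.638" --pt "-0.19 -0.57 0 -0.46 0.253 -0.638"

```text
t: 21.7
tcp_pos: [0.4629, -0.0751, 0.36]
tool_rot: [-2.769, -1.083, -0.219]
contact_force: [-0.1, 0.3, -0.9]
width: 0.178
grasp_force: 49.5
```

Emit:
carry_out --pt "-0.19 -0.57 0 -0.46 0.253 -0.638" --pt "-0.19 -0.57 0 -0.46 0.253 -0.638" --pt "-0.19 -0.57 0 -0.46 0.253 -0.638" --pt "-0.19 -0.57 0 -0.46 0.253 -0.638" --pt "0 0 0 0 0 0"

```text
t: 22.12
tcp_pos: [0.4323, -0.1672, 0.3591]
tool_rot: [3.052, 0.74, -0.004]
contact_force: [-0.0, 0.1, -1.1]
width: 0.174
grasp_force: 49.4
```

Emit:
carry_out --pt "0 0 0 0 0 0" --pt "0 0 0 0 0 0"

```text
t: 22.28
tcp_pos: [0.4329, -0.1647, 0.3597]
tool_rot: [-3.048, -0.749, -0.001]
contact_force: [0.7, 0.5, -1.1]
width: 0.175
grasp_force: 49.4
```

```bash
python3 -c "
from back import *
back((.4328,-.1666,.191))"
```

```text
22.2833 [ 0.43294618 -0.16468918  0.35969684] turn [-0.02  -0.003 -0.012] shift [-4.000e-03 -4.800e-02 -4.217e+00] [ 0.7  0.5 -1.1] 0.1751925769724827
```

Emit:
carry_out --pt "0 -0.05 -0.9 0 0 0" --pt "0 0 -0.9 0 0 0" --pt "0 0 -0.9 0 0 0" --pt "0 0 -0.9 0 0 0" --pt "0 0 -0.6 0 0 0"

```text
t: 22.7
tcp_pos: [0.4317, -0.1658, 0.1893]
tool_rot: [-3.048, -0.75, 0.001]
contact_force: [0.7, -0.3, -1.3]
width: 0.172
grasp_force: 49.4
```

Emit:
carry_out --pt "0 0 0 0 0 0" --pt "0 0 0 0 0 0" --pt "0 0 0 0 0 0"

```text
t: 22.95
tcp_pos: [0.4336, -0.1675, 0.194]
tool_rot: [3.051, 0.749, 0.003]
contact_force: [0.2, -0.2, -0.0]
width: 0.172
grasp_force: 49.4
```

```bash
python3 -c "
from back import *
back((.4875,-.152,.191))
from station import vision
c=vision.capture('side'); d=vision.capture('scene')
s=readout.sense(); r=R.from_rotvec(s['tool_rot']).as_matrix(); p=[s['tcp_pos']+r[:,2]*x for x in (L,L-.125)]
print([proj(x,q) for x in (c,d) for q in p])
cv2.imwrite('pics/b1.png',np.hstack([cv2.resize(c['img'][90:230,250:400],(400,373)),cv2.resize(d['img'][150:290,130:280],(400,373))]))"
```

```text
22.95 [ 0.4335562  -0.16746243  0.19400448] turn [ 0.003  0.016 -0.004] shift [ 1.349  0.387 -0.075] [ 0.2 -0.2 -0. ] 0.17246209381761257
[array([349.97729379, 187.73112104]), array([357.11329648, 147.5247249 ]), array([177.33973322, 232.75658028]), array([171.20067147, 194.54636333])]
```

View pics/b1.png

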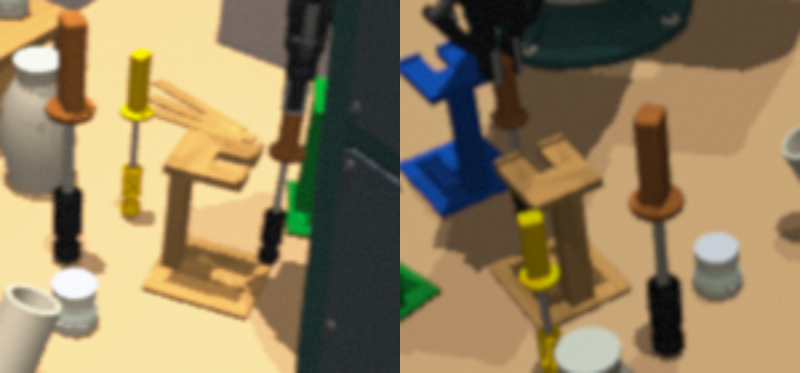

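The held brush looks the same as just after removal: straight, and in line with the notch in both panels. I slide it in and lower it.

Emit:
carry_out --pt "0.27 0.078 0 0 0 0" --pt "0.27 0.078 0 0 0 0" --pt "0.27 0.078 0 0 0 0" --pt "0.27 0.078 0 0 0 0" --pt "0.28 0.078 0 0 0 0"

```text
t: 23.47
tcp_pos: [0.4887, -0.1514, 0.1925]
tool_rot: [-3.051, -0.748, -0.001]
contact_force: [-0.1, 0.3, -0.1]
width: 0.175
grasp_force: 49.4
```

Emit:
carry_out --pt "0 0 0 0 0 0" --pt "0 0 0 0 0 0" --pt "0 0 -0.12 0 0 0" --pt "0 0 -0.12 0 0 0" --pt "0 0 0 0 0 0"

```text
t: 23.88
tcp_pos: [0.4865, -0.1518, 0.1819]
tool_rot: [-3.05, -0.747, 0.001]
contact_force: [-0.1, 0.6, -0.5]
width: 0.175
grasp_force: 49.4
```

Emit:
carry_out --pt "0 0 -0.1 0 0 0" --pt "0 0 0 0 0 0" --pt "0 0 0 0 0 0"

```text
t: 24.13
tcp_pos: [0.487, -0.1519, 0.1788]
tool_rot: [-3.051, -0.747, -0.001]
contact_force: [0.4, 0.0, 0.2]
width: 0.171
grasp_force: 49.4
```

```bash
python3 -c "
from back import *
back((.4885,-.152,.1753))"
```

```text
24.1333 [ 0.48700683 -0.15189817  0.17883265] turn [-0.002 -0.002  0.006] shift [ 0.037 -0.003 -0.088] [0.4 0.  0.2] 0.17102462109421285
```

Emit:
carry_out --pt "0.02 0 -0.05 0 0 0" --pt "0 0 0 0 0 0" --pt "0 0 0 0 0 0"

```text
t: 24.38
tcp_pos: [0.4881, -0.1519, 0.1769]
tool_rot: [-3.051, -0.747, -0.001]
contact_force: [-0.1, 0.2, 0.2]
width: 0.17
grasp_force: 49.4
```

Emit:
carry_out --pt "0 0 -0.035 0 0 0" --pt "0 0 0 0 0 0" --pt "0 0 0 0 0 0"

```text
t: 24.63
tcp_pos: [0.488, -0.1519, 0.1755]
tool_rot: [-3.051, -0.747, -0.001]
contact_force: [0.4, -0.2, -1.1]
width: 0.172
grasp_force: 49.5
```

Emit:
carry_out --pt "0 0 -0.02 0 0 0" --pt "0 0 0 0 0 0" --pt "0 0 0 0 0 0"

```text
t: 24.88
tcp_pos: [0.4882, -0.1518, 0.1753]
tool_rot: [3.051, 0.748, 0.002]
contact_force: [-2.2, 0.7, 6.5]
width: 0.173
grasp_force: 50.6
```

Emit:
carry_out --pt "0 0 -0.015 0 0 0" --pt "0 0 0 0 0 0" --pt "0 0 0 0 0 0"

```text
t: 25.13
tcp_pos: [0.4883, -0.1518, 0.1752]
tool_rot: [3.051, 0.748, 0.003]
contact_force: [-2.9, 3.5, 14.9]
width: 0.175
grasp_force: 51.6
```

Emit:
carry_out --pt "0 0 0.02 0 0 0" --pt "0 0 0 0 0 0"

```text
t: 25.3
tcp_pos: [0.4882, -0.1519, 0.1753]
tool_rot: [3.051, 0.748, 0.002]
contact_force: [-1.0, 2.5, 8.8]
width: 0.178
grasp_force: 50.7
```

Emit:
carry_out --pt "0 0 0 0 0 0" --pt "0 0 0 0 0 0" --pt "0 0 0 0 0 0" --pt "0 0 0 0 0 0" --pt "0 0 0 0 0 0" --gripper -1

```text
t: 25.72
tcp_pos: [0.488, -0.1518, 0.1748]
tool_rot: [-3.051, -0.747, -0.001]
contact_force: [0.4, 0.2, 0.0]
width: 0.872
grasp_force: 0.0
```

Emit:
carry_out --pt "0 0 0 0 0 0" --pt "0 0 0 0 0 0" --pt "0 0 0.3 0 0 0" --pt "0 0 0.7 0 0 0" --pt "0 0 0.9 0 0 0"

```text
t: 26.13
tcp_pos: [0.487, -0.1513, 0.2503]
tool_rot: [-3.049, -0.747, 0.003]
contact_force: [1.2, 0.0, 0.0]
width: 0.999
grasp_force: 0.0
```

Emit:
carry_out --pt "0 0 0.9 0 0 0" --pt "0 0 0.9 0 0 0" --pt "0 0 0.5 0 0 0" --pt "0 0 0 0 0 0" --pt "0 0 0 0 0 0"

```text
t: 26.55
tcp_pos: [0.4885, -0.1521, 0.3435]
tool_rot: [3.051, 0.747, 0.003]
contact_force: [0.1, -0.0, -0.4]
width: 1.0
grasp_force: 0.0
```

```bash
python3 -c "
from back import *
from station import vision
s=readout.sense(); print(s['t'],s['tcp_pos'],s['contact_force'],s['width'])
c=vision.capture('side'); d=vision.capture('scene'); w=vision.capture('wrist')
cv2.imwrite('pics/f1.png',np.hstack([cv2.resize(c['img'][80:280,170:370],(266,266)),cv2.resize(d['img'][150:290,130:270],(266,266)),cv2.resize(w['img'][60:230,180:350],(266,266))]))"
```

```text
26.55 [ 0.48851836 -0.15208749  0.34345784] [ 0.12644322 -0.04295606 -0.40747565] 1.0004828036935864
```

View pics/f1.png

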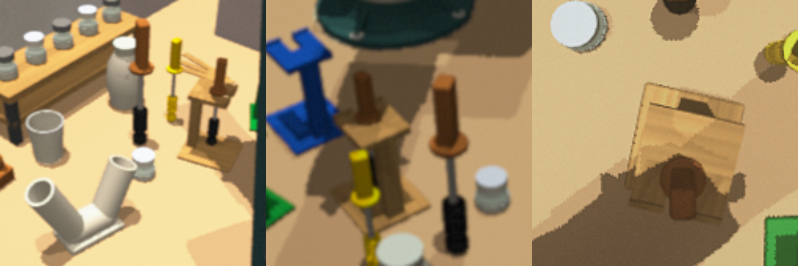

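The brush hangs upright in the wooden rack: left panel (218,90), wrist panel collar (685,180) behind the lip. The vase is in its place and the gripper is clear, so I hand in.

```bash
python3 -c "
from station import job
print(job.sign_off())"
```

```text
the job is handed in; nothing more can be done
None
```

I scrubbed the vase with two strokes in the tall neck and then two in the short one, felt the bottom on every stroke (about 3–4 N), hung the brush back in its rack and handed the job in at about 27 s; no verdict came back.

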